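# Uncap the next radiation sensor and index the test carousel

### The arm

A 6-joint arm with a two-finger parallel gripper is mounted at the origin on the work surface. World frame = base frame: x ahead of the robot, y to its left, z up, the work surface at z = 0. Lengths are in mm, angles in rad, forces in N, time in s.
With the tool pointing down it reaches from about 275 to 825 mm from the base axis. Payload 4.9 kg.
Tool frame: the origin (TCP) lies at the very end of the fingers, on their centre line; the grasp point (between the pads) lies 19 mm behind it; z points along the fingers, y is the direction in which the jaws open and shut (so a half turn about z gives the same grasp; the last joint's range is limited). The gripper opens to 85 mm and grips with 20 to 120 N. Pads are 22 mm wide; open, the fingers measure 114 mm over their backs; the gripper's body (76 mm by 85 mm) begins 54 mm behind the grasp point. The pads swing forward as they close: fully open they stand 13 mm farther back than shut.
Start: joints at [-1.312, 0.326, -0.193, 1.052, 0, 1.437], TCP at [210.54, -508.125, 231.281] pointing down, gripper open.
Joint ranges: [-2.65, 2.65], [-0.97, 1.79], [-1.3, 1.35], [-1.93, 2.1], [-1.47, 1.37], [-3.14, 3.14]. Speed limits (rad/s): [2.57, 2.57, 3.14, 3.14, 3.14, 3.14].

### API

Orientations are given as [roll, pitch, yaw] about the fixed x, y, z axes, in that order (R = Rz(yaw) Ry(pitch) Rx(roll)).
In Python, from bench import bot, solve_ik, imaging gives the robot as it stands. Calls block until the motion is done:
- bot.move_ptp(position, orientation): joint-space move of the TCP to a pose.
- bot.movel(position, rot=None, max_speed=150, threshold=None): straight line of the TCP; rot=None keeps the orientation; max_speed is the mean speed in mm/s. With threshold (N) it stops when the force on the tool has changed by that much, and returns True; else False.
- bot.move_j(angles): joint-space move.
- bot.grip(opening, effort=None): opening from 0.0 (shut) to 1.0 (fully open); effort is the grip in N (None keeps the last); returns when the fingers have stopped.
- bot.dwell(seconds).
- solve_ik(position, orientation): joint angles nearest the present ones, or None.
- bot.get_state(): the state.
- imaging.capture(name): name is "side" or "top"; returns the picture (384x512x3 uint8, blue, green, red); there is no depth.
- imaging.camera_model(name): a dict with "K" (3x3 intrinsics, pixels), "k1" (the pictures are not rectified: a ray, as slopes to the right and down, at radius r is drawn at 1 + k1 r^2 times it, then the intrinsics apply), "position" and "rotation" of the camera in the world. Camera axes: x right, y up, looking along -z (the intrinsics and any distortion apply to the point x, -y, -z); pixel columns grow to the right and rows downward; lengths in mm; the calibration is good to about 2 mm. A picture is of the moment at which its call begins. camera_model takes no time and is no camera call.
A pose or a line that the arm cannot do raises bot.IKError and nothing moves.
- bot.sign_off(): hands the job in, once; it reports no verdict.
The state is a dict: "t": time; "qpos": joint angles; "joint_velocities": joint speeds; "effort": joint torques, N m; "tcp_pos": TCP position; "orientation": TCP orientation; "contact_force": force on the tool from outside, world axes, zero at the start; "wrist_torque": the same for the moment, N m; "opening": opening from 0.0 (shut) to 1.0 (fully open).
Only numpy, scipy, OpenCV 4.12 (cv2) and the standard library are available. Lean on these libraries where they do the work, as an engineer would, in place of code of your own. Each camera call takes 0.05 s, during which the arm holds its last target.

### The job

Get the next solar-radiation sensor under the test lamp: lift the yellow dust cap off the sensor at the front of the carousel (the one nearest the robot) and stand it, open side down, on the floor of the blue tray with the other caps. Then swing the red-handled index lever all the way to its stop and let go so that it springs back, turning the table on by exactly one station. Leave the other two capped sensors covered, keep the gripper off the bare glass domes, and do not upset the two caps already in the tray.

Things in the scene. Friction and masses are not known exactly. Their poses are not given: they have to be found in the camera images.
- carousel: Bolted-down carousel: round aluminium table, 256 mm across, top face 78 mm up, on a grey base; five white sensors at 85 mm from its vertical axis, 72 deg apart. Origin on the bench, on that axis; +x away from the robot, +y left. The front sensor (cap A) is on the -x side at first. A detent block, 80 mm high, stands on the +x side, 130 to 195 mm from the axis.
- lamp_head (a point): Centre of the test lamp's head, a tilted aluminium drum about 80 mm across and 75 mm long, standing fixed at the carousel's left, 222 mm above the bench; its upright pole (250 mm high) and 90 mm wide foot stand 60 mm farther out.
- index_lever (a joint): Index lever turning about the carousel's axis below the table; rad, 0 at rest, grows clockwise seen from above (handle comes towards the robot), stop at 1.32. At rest the handle stands 54 deg clockwise from the carousel's +x. A spring returns it when let go; a swing takes up to 10 N at the handle. A ratchet picks the table up after 3 deg and carries it on; going back, the table stays.
- lever_grip (a point): Point on the axis of the lever's upright red handle (cylinder 24 mm across, from 62 to 150 mm above the bench), 125 mm above the bench and 165 mm from the carousel's axis. It moves with the lever.
- turntable (a joint): Angle of the carousel's table, rad, 0 at the start, grows clockwise seen from above; one station is 1.257 (72 deg). A spring detent holds it at each station and pulls it in over the last 3 deg.
- cap_a_mid (a point): Centre of yellow dust cap A, on the front sensor at first: round, 54 mm across, 42 mm tall, flat closed top, open below, about 45 g; this point is 21 mm above its rim; z axis up. It sits loosely over a collar and the glass dome, rim on the sensor's shoulder; lift it at least 40 mm straight up to clear the glass.
- seat_a (a point): Centre of the front sensor's shoulder, where cap A's rim rests, 108 mm above the bench; turns with the table. Each white sensor is 72 mm across at its foot, 63 mm above, 30 mm high to the shoulder; a 42 mm wide collar and a glass dome (38 mm across) rise to 29 mm above the shoulder.
- cap_b_mid (a point): Centre of dust cap B (same as A), on the sensor at the near right; to stay on.
- seat_b (a point): Shoulder centre of the sensor under cap B (as seat_a).
- cap_c_mid (a point): Centre of dust cap C (same as A), on the sensor at the far right; to stay on.
- seat_c (a point): Shoulder centre of the sensor under cap C (as seat_a).
- dome_a: Glass dome of the front sensor (under cap A at first): sphere 38 mm across, origin at its centre, 10 mm above the shoulder.
- dome_d: Bare glass dome of the sensor under the lamp (left); same size, origin at its centre.
- dome_e: Bare glass dome of the sensor at the far left, already tested; same size, origin at its centre.
- tray: Blue open tray, fixed to the bench: 240 mm along its x, 150 mm along its y, walls 26 mm high and 5 mm thick, floor 5 mm thick; origin at the centre of its underside. Two caps already stand in its +x (far) half; the -x half is free, for example 65 mm from the centre along -x.
- cap_d_mid (a point): Centre of a dust cap (same as A) standing in the tray.
- cap_e_mid (a point): Centre of another dust cap (same as A) standing in the tray.
- cap_a: The same cap A; origin at the centre of its open rim.
There are look-alikes about, which are no part of the job. What is shaped like the cap_a but green or pink is not meant.

How it is judged:
By the outcome, as a careful person would: the job done as asked, in the order asked, and still so for the second after the job is handed in, with the robot touching nothing.
It also fails if it takes over 62 s, if anything falls off the work surface, if the arm or the gripper's body presses on something with over 40 N, if the wrist force passes 120 N, or if a joint passes its speed limit or range.

## Working session

There is one attempt and no reset: what is moved stays moved. The work goes in short steps, each a Python script; the robot and the scene stay as the last script left them, time stands still between calls to the robot, and variables do not carry over. Pictures are saved under pics/ and viewed, and the job is handed in when it is done.

```bash
mkdir -p pics; ls; python3 - <<'E'
from bench import bot, imaging
import cv2
for n in("side","top"):
    cv2.imwrite(f"pics/{n}0.png",imaging.capture(n)); print(n,imaging.camera_model(n))
print(bot.get_state())
E
```

```text
pics
side {'K': array([[427.09246258,   0.        , 253.16290012],
       [  0.        , 427.09246258, 187.57431404],
       [  0.        ,   0.        ,   1.        ]]), 'k1': -0.05751008880125633, 'position': array([-68.09916129, 889.05918047, 844.91304709]), 'rotation': array([ 1.01243675, -0.02092492, -2.57469271])}
top {'K': array([[364.96698822,   0.        , 252.91665082],
       [  0.        , 364.96698822, 191.08164529],
       [  0.        ,   0.        ,   1.        ]]), 'k1': -0.11760526212792238, 'position': array([443.10206021, -61.52856779, 986.2511471 ]), 'rotation': array([ 0.05374998,  0.01416055, -1.55519255])}
{'t': 0.1, 'qpos': array([-1.31219848e+00,  3.26877689e-01, -1.93442276e-01,  1.05203126e+00,
        1.91008436e-05,  1.43659714e+00]), 'joint_velocities': array([-1.60142527e-04, -6.40604516e-05,  2.19833159e-03,  6.83630779e-05,
       -4.88039986e-04,  5.75685401e-04]), 'effort': array([ 7.94357329e-04, -4.44239402e+01,  2.63038212e+01,  7.92489824e-03,
       -1.01905948e-04,  1.14179096e-05]), 'tcp_pos': array([ 210.41029237, -507.60819332,  230.59163263]), 'orientation': array([-3.14005429e+00, -2.26968994e-04,  3.92796846e-01]), 'contact_force': array([-1.1401052 ,  0.35408707,  0.77871622]), 'wrist_torque': array([0.05562215, 0.00450209, 0.01416106]), 'opening': 1.0013712020411185}
```

View pics/side0.png

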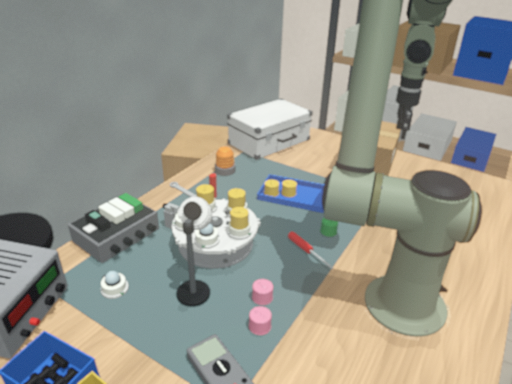

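View pics/top0.png

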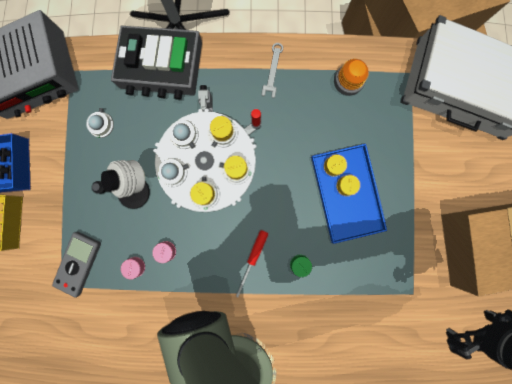

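The top view shows the carousel hub at about (204,160), cap A at (202,192), the lever handle at (256,117) and the tray centre near (348,193). The pink and green look-alikes stand apart from these. Next I'll make a projection helper and enlarged crops.

```bash
cat > h.py <<'E'
import numpy as np, cv2
from scipy.spatial.transform import Rotation as R
from bench import bot, solve_ik, imaging
def cam(n):
    m=imaging.camera_model(n); return m,R.from_euler('xyz',m['rotation']).as_matrix()
def proj(n,p):
    m,Rm=cam(n); c=(np.atleast_2d(p)-m['position'])@Rm
    s=np.c_[c[:,0],-c[:,1]]/-c[:,2:3]; s=s*(1+m['k1']*(s**2).sum(1,keepdims=True))
    K=m['K']; return s@K[:2,:2].T+K[:2,2]
def ray(n,uv):
    m,Rm=cam(n); d=(np.array(uv,float)-m['K'][:2,2])/m['K'][0,0]; s=d.copy()
    for _ in range(20): s=d/(1+m['k1']*(s@s))
    return m['position'],Rm@np.array([s[0],-s[1],-1])
def atz(n,uv,z):
    o,d=ray(n,uv); return o+d*(z-o[2])/d[2]
def crop(n,f,x0,y0,x1,y1,k,img=None):
    im=imaging.capture(n) if img is None else img
    cv2.imwrite(f,cv2.resize(im[y0:y1,x0:x1],None,fx=k,fy=k,interpolation=cv2.INTER_CUBIC))
E
python3 - <<'E'
from h import *
t=cv2.imread('pics/top0.png');s=cv2.imread('pics/side0.png')
crop('top','pics/t1.png',140,70,280,220,5 and 4,t)
crop('top','pics/t2.png',300,130,400,250,5,t)
crop('side','pics/s1.png',150,140,340,275,4,s)
for n,uv,z in(("top",(204,160),78),("top",(202,192),150),("top",(221,126),150),("top",(235,166),150),("top",(256,117),125),("top",(348,193),26),("top",(336,163),47),("top",(349,184),47)):print(uv,atz(n,uv,z).round(1))
print(proj('top',[0,0,0]),proj('side',[0,0,0]))
E
```

```text
(204, 160) [568.3  76.4  78. ]
(202, 192) [484.   68.3 150. ]
(221, 126) [638.7  27.8 150. ]
(235, 166) [545.2  -6.7 150. ]
(256, 117) [667.5 -53.2 125. ]
(348, 193) [ 493.2 -298.8   26. ]
(336, 163) [ 569.7 -262.1   47. ]
(349, 184) [ 515.5 -296.2   47. ]
[[232.90317697 372.78977389]] [[404.83779205 303.40692022]]
```

View pics/t1.png

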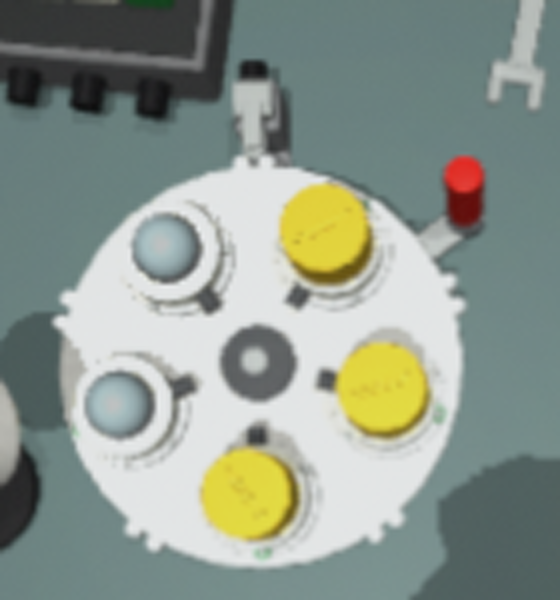

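View pics/t2.png

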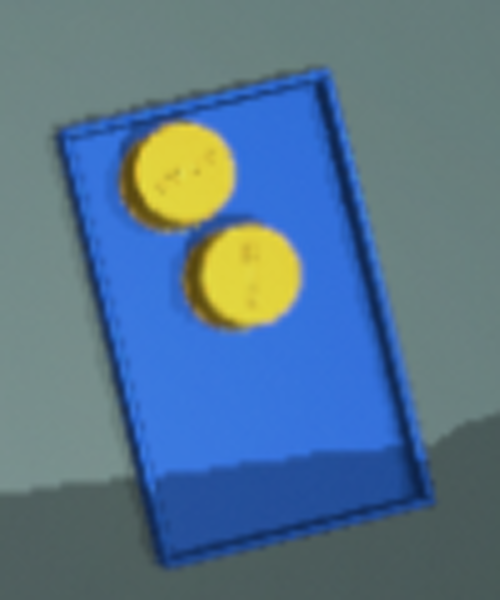

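View pics/s1.png

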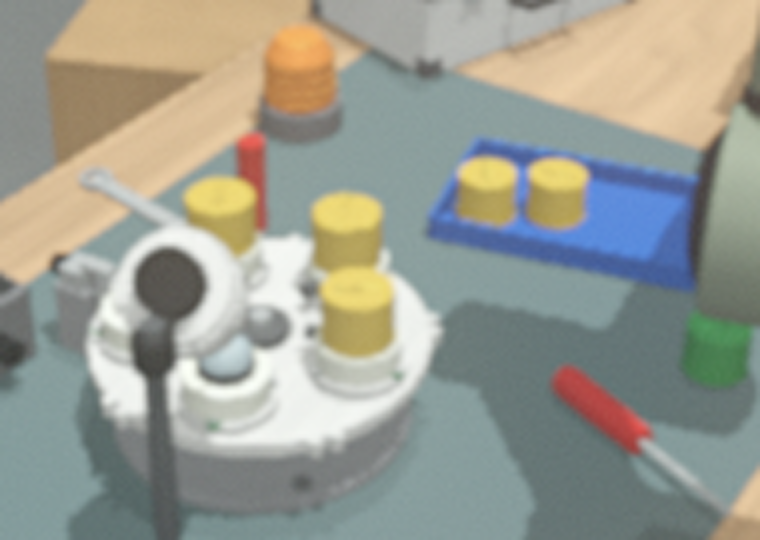

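```bash
python3 - <<'E'
from h import *
from scipy.optimize import least_squares
T=lambda x,y:((x+.5)/4+139.5,(y+.5)/4+69.5)
T2=lambda x,y:((x+.5)/5+299.5,(y+.5)/5+129.5)
S=lambda x,y:((x+.5)/4+149.5,(y+.5)/4+139.5)
caps=np.array([atz('top',T(*p),150)[:2] for p in((248,492),(382,389),(325,228))])
print(caps)
def f(v):
    a=v[2]+np.deg2rad([180,252,324]); return (np.c_[v[0]+85*np.cos(a),v[1]+85*np.sin(a)]-caps).ravel()
r=least_squares(f,[568,70,0]);print(r.x,np.rad2deg(r.x[2]),r.fun.round(1))
# rim of table circle at z78: extremes
c=np.array([atz('top',T(*p),78)[:2] for p in((68,361),(460,361),(258,168),(258,566))]);print(c, (c[0]+c[1])/2,(c[2]+c[3])/2)
h=atz('top',T(464,173),150);print('handle',h, np.hypot(*(h[:2]-r.x[:2])),np.rad2deg(np.arctan2(*(h[:2]-r.x[:2])[::-1])))
tr=np.array([atz('top',T2(*p),26)[:2] for p in((60,130),(328,68),(433,500),(165,567))])
print(tr,tr.mean(0),[np.linalg.norm(tr[i]-tr[i-1]) for i in range(4)])
d=tr[0]+tr[1]-tr[2]-tr[3];print('tray yaw',np.rad2deg(np.arctan2(d[1],d[0])))
for p in((185,173),(250,275)):print('cap tray',atz('top',T2(*p),47))
# side cross-check
for p in((357,288),(347,213),(220,195)):print('side caps',atz('side',S(*p),150))
print('side handle',atz('side',S(252,141),150))
for p in((487,173),(558,173)):print('side tray',atz('side',S(*p),47))
E
```

```text
[[482.59276769  69.14934165]
 [543.2059949   -7.076589  ]
 [637.2251033   28.03947946]]
[5.66329679e+02 7.42864558e+01 4.95808866e-02] 2.840775545475512 [-1.2  0.9  0.9 -0.7  0.3 -0.2]
[[567.41527486 197.61897586]
 [570.13559518 -50.96444978]
 [692.561798    79.52571693]
 [439.8647579   73.09337026]] [568.77543502  73.32726304] [566.21327795  76.30954359]
handle [670.79961999 -52.45476699 150.        ] 164.2476971813606 -50.502008292522284
[[ 591.15946964 -201.40248883]
 [ 627.43997758 -345.87649528]
 [ 397.47428071 -402.32562446]
 [ 361.02727496 -258.68041647]] [ 494.27525072 -302.07125626] [np.float64(237.15308984690668), np.float64(148.9597724084704), np.float64(236.79257996517308), np.float64(148.19692981294568)]
tray yaw 13.884080157081492
cap tray [ 566.5655269  -263.69933472   47.        ]
cap tray [ 513.96997288 -297.78827731   47.        ]
side caps [481.75957469  73.15253171 150.        ]
side caps [542.70794576  -3.45554978 150.        ]
side caps [636.99254965  30.23677007 150.        ]
side handle [666.1612678  -48.71106997 150.        ]
side tray [ 566.96188011 -261.62373082   47.        ]
side tray [ 514.06224221 -297.92086363   47.        ]
```

The two cameras agree to within 2–4 mm:

| Item | Position (mm) | Yaw |
|---|---|---|
| Carousel axis | (566, 75) | about 2.8° |
| Cap A | (482, 70.5) | – |
| Tray centre | (494, -302) | 13.9° |

The table, tray and handle-radius sizes also match what was given. Next I'll grasp cap A with the jaws radial.

```bash
python3 - <<'E'
from h import *
Y=np.pi/2+0.05
print(solve_ik([482,70.5,230],[np.pi,0,Y]),solve_ik([482,70.5,114],[np.pi,0,Y]))
bot.move_ptp([482,70.5,230],[np.pi,0,Y])
print(bot.movel([482,70.5,114],max_speed=100,threshold=8))
s=bot.get_state();print(s['t'],s['tcp_pos'],s['contact_force'],s['qpos'])
crop('top','pics/t3.png',140,70,280,220,4)
crop('side','pics/s3.png',150,140,340,275,4)
E
```

```text
[-0.00643461  0.21113274 -0.35266704  1.00699655  0.          1.51436172] [-0.00643461  0.33021901 -0.52095629  0.71962103  0.          1.51436172]
False
3.6917 [482.54055097  70.50482304 114.54510621] [-0.31884062  0.36194587 -0.8060053 ] [-6.41930902e-03  3.29612164e-01 -5.20154523e-01  7.19892126e-01
  3.05012691e-06  1.51437575e+00]
```

View pics/s3.png

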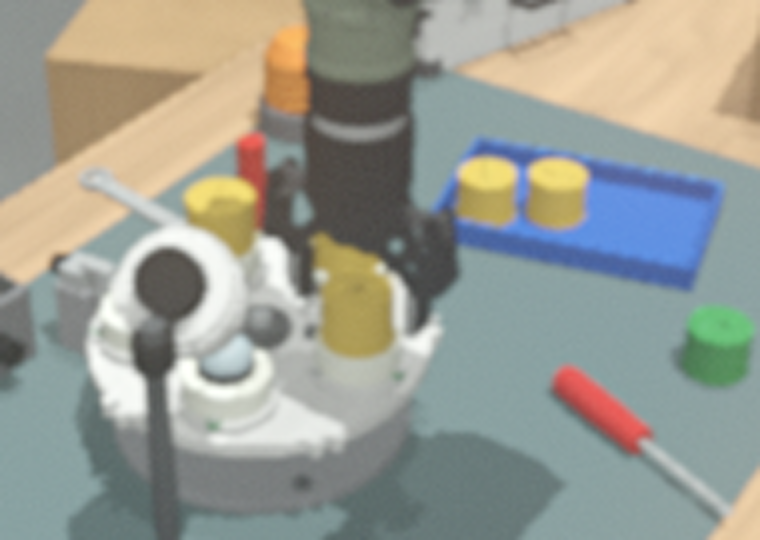

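View pics/t3.png

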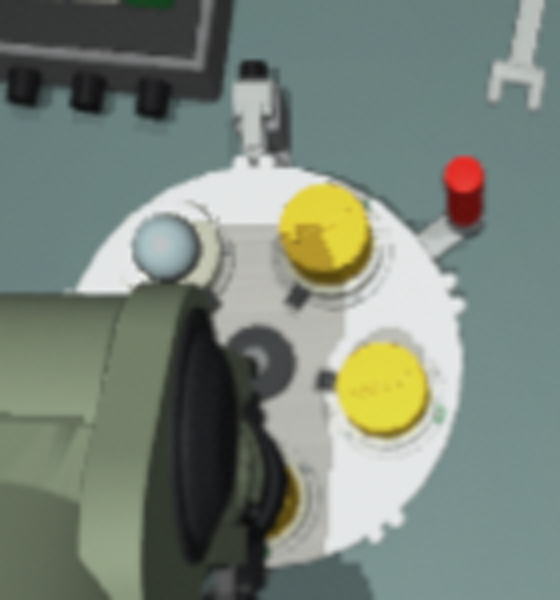

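The fingers straddle cap A. In the side crop they are at about x=300 and x=430, with the cap at 357, and there is no contact. Now I'll grip and lift.

```bash
python3 - <<'E'
from h import *
bot.grip(0.3,effort=30)
s=bot.get_state();print(s['t'],s['opening'],s['contact_force'])
bot.movel([482.5,70.5,130],max_speed=50)
bot.movel([482.5,70.5,205],max_speed=100)
s=bot.get_state();print(s['t'],s['opening'],s['contact_force'],s['tcp_pos'])
crop('side','pics/s4.png',150,120,340,255,4)
E
```

```text
4.175 0.6550364674893044 [0.65960338 0.03916837 2.25561735]
5.5417 0.6543065076299791 [ 0.11624374  0.13752544 -1.28625566] [482.04215419  70.48700899 204.41948764]
```

View pics/s4.png

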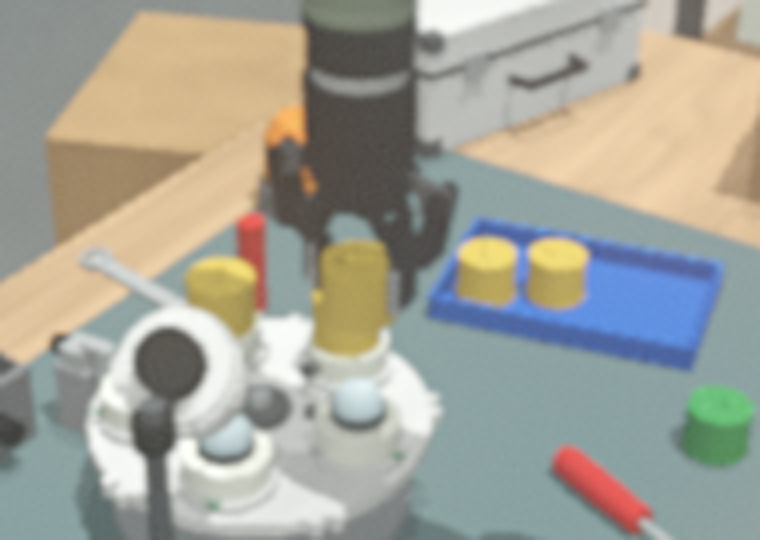

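Cap A is held at about (355,270), and the bare dome is visible at (357,400). Next I'll carry it to the tray.

```bash
python3 - <<'E'
from h import *
P=[430.2,-317.9]; Yt=np.deg2rad(13.9)
bot.movel([450,-100,205],max_speed=200)
bot.move_ptp(P+[110],[np.pi,0,Yt])
bot.movel(P+[35],max_speed=100)
s=bot.get_state();print(s['t'],s['opening'],s['tcp_pos'],s['qpos'])
crop('top','pics/t5.png',300,130,400,250,5)
crop('side','pics/s5.png',250,150,400,262,5)
E
```

```text
8.45 0.6533704045102867 [ 430.67970416 -318.12527802   35.55789293] [-7.74084245e-01  5.12657478e-01 -4.73746001e-01  5.83397327e-01
 -2.47655305e-05  2.12450169e+00]
```

View pics/t5.png

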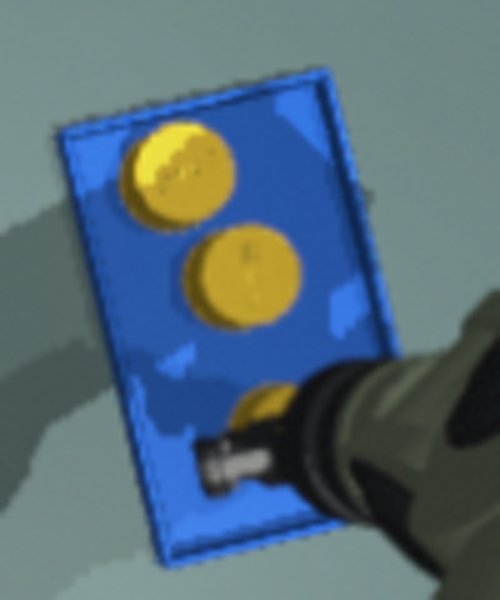

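View pics/s5.png

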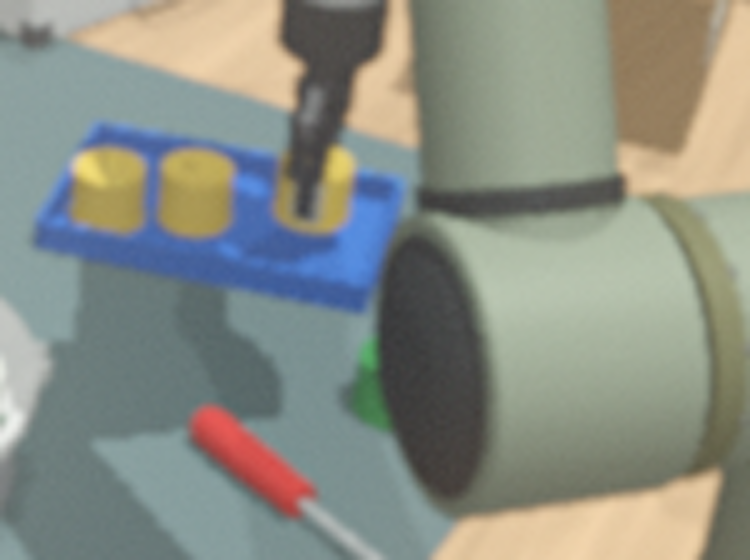

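The cap hangs upright in the free half of the tray, at about (315,190) in the side crop and clear of the walls. Now I'll lower it with force watch, release and retreat.

```bash
python3 - <<'E'
from h import *
P=[430.2,-317.9]
print(bot.movel(P+[16],max_speed=40), bot.movel(P+[7],max_speed=12,threshold=4))
s=bot.get_state();print(s['t'],s['tcp_pos'],s['contact_force'])
bot.grip(0.9)
bot.movel(P+[90],max_speed=80)
bot.movel([450,-200,230],max_speed=250)
s=bot.get_state();print(s['t'],s['opening'],s['contact_force'])
crop('top','pics/t6.png',300,130,400,250,5)
crop('side','pics/s6.png',150,140,340,275,4)
E
```

```text
False True
9.6667 [ 430.40949271 -318.05791847   11.28855067] [-1.09054384  0.60677487  4.96448253]
12.0333 0.9027113588395028 [-0.1429338  -0.04485914  0.45233722]
```

View pics/t6.png

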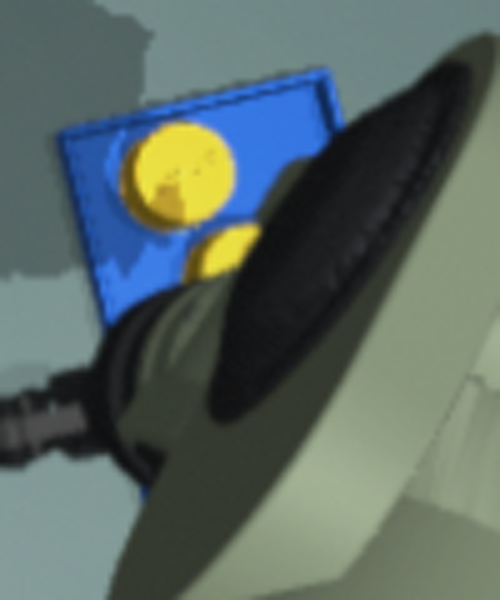

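View pics/s6.png

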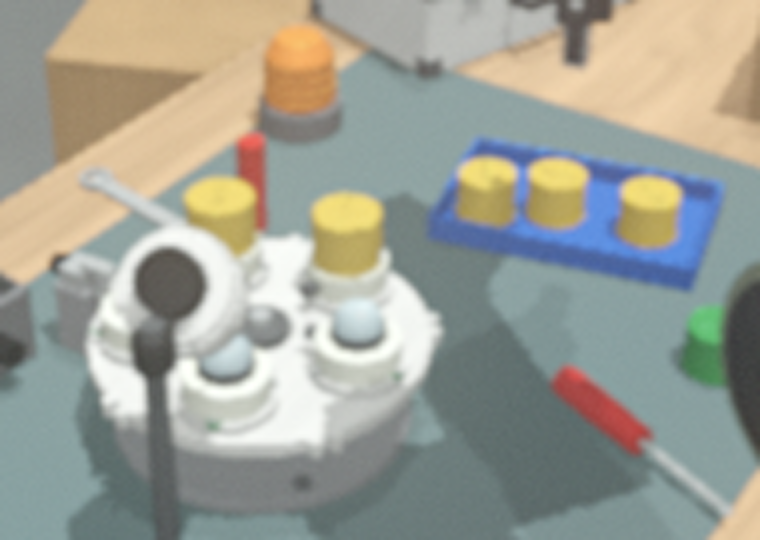

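Cap A now stands upright in the tray at (649,212) in the side crop, and the other two caps are undisturbed. For the lever, I'll come down over the handle with the jaws tangential and cage it.

```bash
cat >> h.py <<'E'
C=np.array([566.4,75.0]); F0=-51.2; RR=164.5
def lev(a,z=108):  # a deg clockwise from rest
    f=np.deg2rad(F0-a); return [C[0]+RR*np.cos(f),C[1]+RR*np.sin(f),z],[np.pi,0,f+np.pi]
def ft(a):
    f=np.deg2rad(F0-a); F=bot.get_state()['contact_force']; return F[0]*-np.sin(f)+F[1]*np.cos(f), F
E
python3 - <<'E'
from h import *
print(lev(0)); bot.grip(0.65,effort=40)
for a in(0,40,78): print(solve_ik(*lev(a)))
bot.move_ptp(*lev(0,225))
print(bot.movel(lev(0)[0],max_speed=100,threshold=8))
s=bot.get_state();print(s['t'],s['tcp_pos'],s['contact_force'],s['qpos'])
crop('top','pics/t7.png',140,70,300,190,4)
crop('side','pics/s7.png',150,120,340,255,4)
E
```

```text
([np.float64(669.4763269694538), np.float64(-53.2010952312275), 108], [3.141592653589793, 0, np.float64(2.2479840765686965)])
[-0.18911183  0.64252833 -0.0055283   0.9227397   0.          0.70449674]
[-0.28708042  0.4717812  -0.31019408  0.78882105  0.          1.30465986]
[-0.27181065  0.30288436 -0.58169142  0.68622054  0.          1.98315474]
False
15.2333 [670.07638778 -53.32072789 108.84335589] [-0.19127582  0.04267556  0.69455272] [-1.89120039e-01  6.41762486e-01 -4.60619665e-03  9.22969805e-01
  2.58845120e-06  7.04520674e-01]
```

View pics/t7.png

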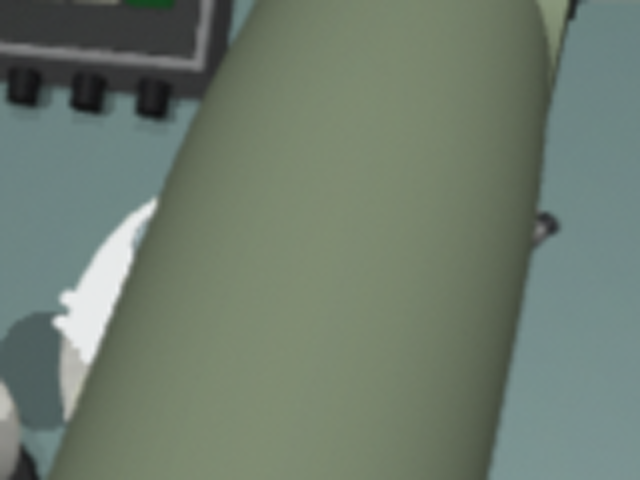

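View pics/s7.png

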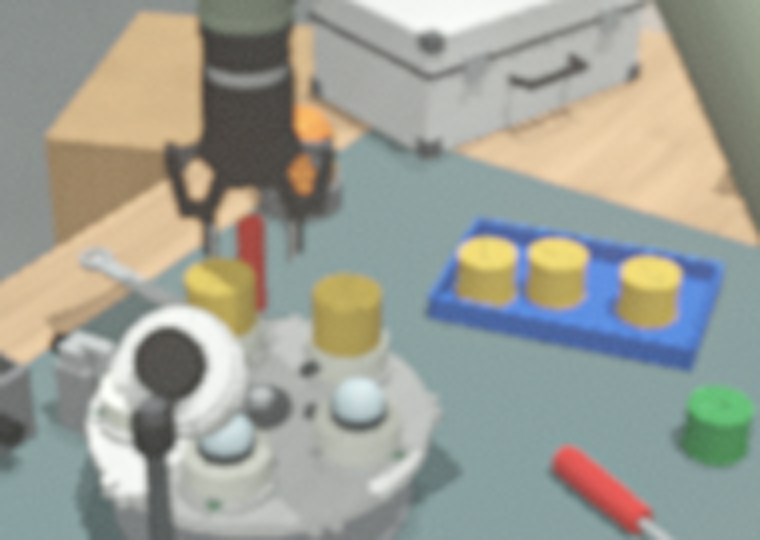

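The handle at (252,240) stands between the fingers at 210 and 295, with their tips well below its top. Next I'll narrow the cage and swing about 10° first, to check.

```bash
python3 - <<'E'
from h import *
bot.grip(0.42)
print(bot.get_state()['t'],ft(0))
for a in(5,11):
    p,r=lev(a); st=bot.movel(p,rot=r,max_speed=60,threshold=25)
    f,F=ft(a); print(a,st,round(f,1),F.round(1))
for a in range(17,72,6):
    p,r=lev(a); st=bot.movel(p,rot=r,max_speed=70,threshold=25)
    f,F=ft(a); print(a,st,round(f,1),F.round(1))
    if st or abs(f)>30: break
print(bot.get_state()['t'],bot.get_state()['tcp_pos'],lev(a)[0])
crop('side','pics/s8.png',150,140,340,275,4)
E
```

```text
15.6583 (np.float64(-0.02087426912218239), array([ 0.03865382, -0.081389  , -0.02060409]))
5 False 1.7 [ 1.1  1.4 -0.9]
11 False 2.2 [1.4 2.  0.3]
17 False 0.9 [ 0.1  2.2 -0.2]
23 False 2.8 [ 2.3  2.  -1.1]
29 False 2.5 [2.2 2.3 0.5]
35 False 2.4 [2.3 1.7 0.1]
41 False 2.7 [ 2.7  0.9 -0.7]
47 False 2.4 [ 2.6  1.2 -1. ]
53 False 3.5 [ 3.6 -0.2 -1.3]
59 False 3.9 [ 3.6 -1.4  1. ]
65 False 3.9 [ 3.4 -1.8 -0.1]
71 False 6.6 [ 5.3 -3.9 -4. ]
20.4833 [480.05335307 -65.01374597 108.15202755] [np.float64(478.74185258636487), np.float64(-64.19877582798429), 108]
```

View pics/s8.png

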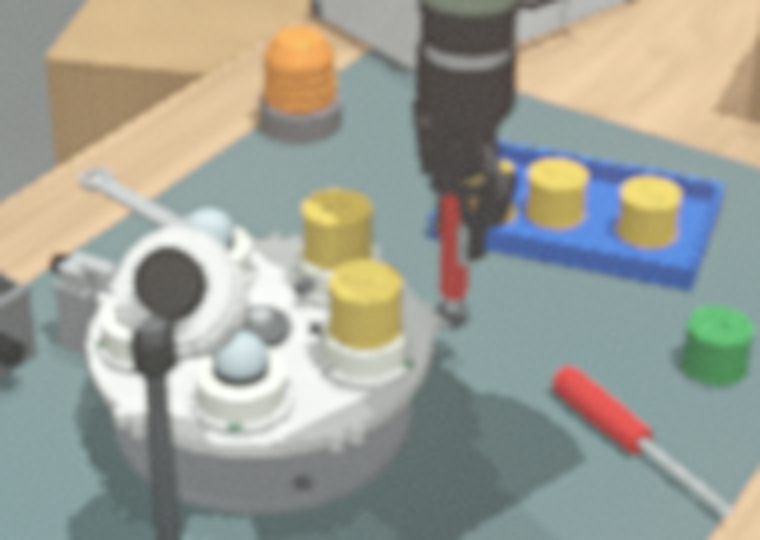

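The table is following the lever: cap B is nearly at the front, at (365,300). I'll continue in small steps to the stop.

```bash
python3 - <<'E'
from h import *
for a in np.arange(72.5,86,1):
    p,r=lev(a); st=bot.movel(p,rot=r,max_speed=25,threshold=18)
    bot.dwell(0.05)
    f,F=ft(a); print(a,st,round(f,1),F.round(1))
    if f>22: break
print(bot.get_state()['t'])
crop('side','pics/s9.png',150,140,340,275,4)
E
```

```text
72.5 False 11.3 [ 9.9 -5.5 -6.9]
73.5 False 8.2 [ 7.2 -4.  -5.1]
74.5 False 6.7 [ 5.3 -4.1 -2.1]
75.5 False 5.6 [ 4.2 -3.7  0.2]
76.5 False 3.6 [ 2.5 -2.6  1.9]
77.5 False 4.3 [ 3.7 -2.3  1.5]
78.5 False 11.5 [ 9.4 -6.7 -5.1]
79.5 False 17.5 [ 13.9 -10.7 -12.9]
80.5 False 25.2 [ 20.3 -15.1 -20.1]
23.4417
```

View pics/s9.png

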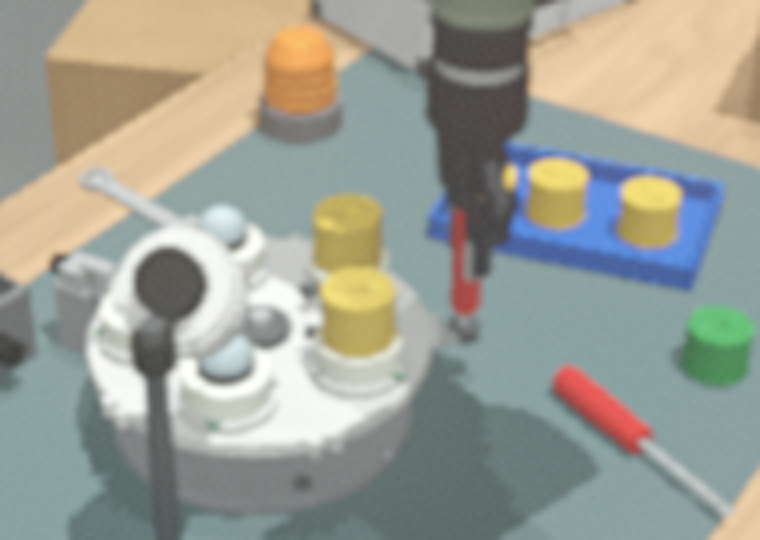

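The force rises steeply past 78° (25 N), so the lever is at its stop. The table's picture now matches the original station layout. I'll ease the lever back most of the way, then let go by lifting off.

```bash
python3 - <<'E'
from h import *
for a in(78,74,68,61,54,47,40,33,26):
    p,r=lev(a); bot.movel(p,rot=r,max_speed=60 if a>70 else 90)
    f,F=ft(a); print(a,round(f,1),F.round(1))
    if a==68: crop('side','pics/s10.png',150,140,340,275,4)
bot.grip(0.7)
bot.movel(lev(26,185)[0],max_speed=150)
print(ft(26))
bot.move_ptp([330,-330,260],[np.pi,0,0.24])
s=bot.get_state();print(s['t'],s['contact_force'])
cv2.imwrite('pics/t11f.png',imaging.capture('top'))
crop('top','pics/t11.png',140,70,280,220,4,cv2.imread('pics/t11f.png'))
crop('side','pics/s11.png',150,140,340,275,4)
E
```

```text
78 8.2 [ 6.4 -5.1 -1.8]
74 4.8 [ 3.8 -3.   0.7]
68 4.6 [ 4.1 -2.1 -0.6]
61 3.3 [ 3.  -1.3  1.1]
54 3.9 [ 3.9 -0.2  0.6]
47 4.0 [ 4.  -0.6  0.7]
40 1.6 [1.6 0.2 0.7]
33 2.2 [2.1 1.  0. ]
26 2.3 [2.1 1.2 0. ]
(np.float64(-0.4906402125642878), array([-0.4876164 , -0.06834349, -0.76534148]))
29.1667 [1.05832441 0.33936207 0.08549619]
```

View pics/t11.png

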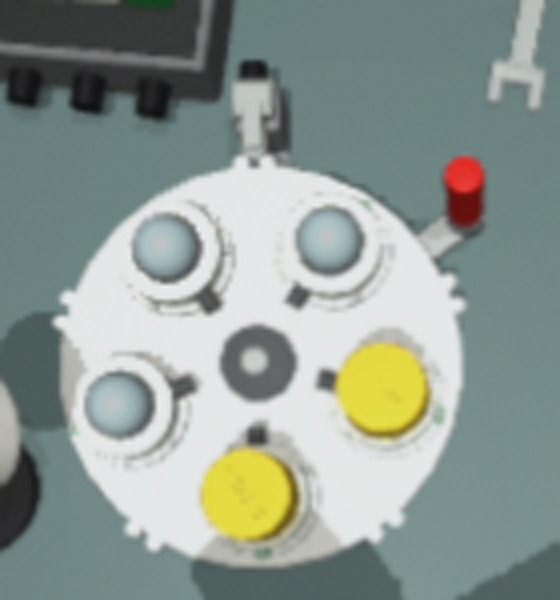

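View pics/s11.png

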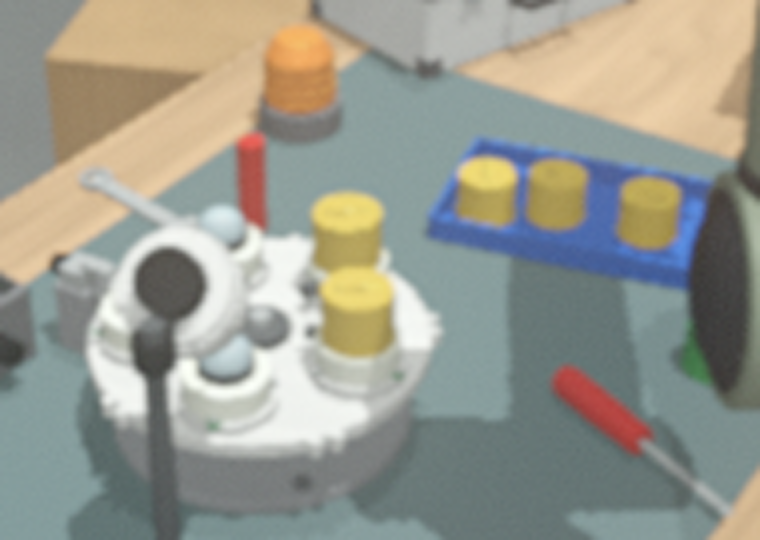

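View pics/t11f.png

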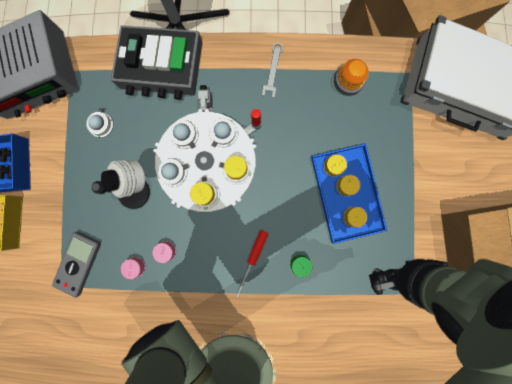

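The lever handle is back at (464,175) in the top crop, where it started. The caps on the table sit at (248,492) and (382,389), exactly on station, so the table moved on by one. The tray holds three upright caps, and the arm is clear.

```bash
python3 - <<'E'
from h import *
bot.dwell(0.3); bot.sign_off(); print(bot.get_state()['t'])
E
```

```text
the job is handed in; nothing more can be done
the job is handed in; nothing more can be done
```

The next sensor is now under the test lamp, and I handed the job in at about 29.5 s of the 62 s allowed.

- **Cap A:** I lifted it straight up off the front sensor and stood it open side down in the free half of the tray. Contact came at the expected floor height, and it stands upright with the two caps already there, which did not move.
- **Lever and table:** I swung the lever to its stop, where the push rose to about 25 N. I eased it back to about 26° from rest, then lifted off so it sprang back the rest of the way by itself.

In the last pictures:
- The handle is back at its start position.
- Caps B and C are still on, and each sits within a pixel of where a cap stood before, so the table moved on exactly one station.
- The arm was clear of everything.

No check failed. The two cameras disagreed by 2–4 mm (up to about 6 mm on the handle); it affected neither the grasp nor the placing. The stop came 2–3° later than the nominal 75.6°, because there was some play between the fingers and the handle.

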